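Open the next bottle on the reagent carousel

ROBOT

A 6-joint arm with a two-finger parallel gripper is mounted at the origin on the work surface. World frame = base frame: x ahead of the robot, y to its left, z up, the work surface at z = 0. Lengths are in m, angles in rad, forces in N, time in s.
With the tool pointing down it reaches from about 0.325 to 0.75 m from the base axis. Payload 7.6 kg.
Tool frame: the origin (TCP) lies between the finger pads; the fingertips stand 14 mm ahead of it and the grasp point (between the pads) lies 5 mm behind it; z points along the fingers, y is the direction in which the jaws open and shut (so a half turn about z gives the same grasp; the last joint's range is limited). The gripper opens to 85 mm and grips with 20 to 120 N. Pads are 22 mm wide; open, the fingers measure 114 mm over their backs; the gripper's body (76 mm by 85 mm) begins 54 mm behind the grasp point. The pads swing forward as they close: fully open they stand 13 mm farther back than shut.
Start: joints at [-1.185, 0.052, 1.401, -0, 1.689, -0.07], TCP at [0.231, -0.471, 0.245] pointing down, gripper open.
Joint ranges: [-2.9, 2.9], [-0.91, 2.17], [0.12, 2.37], [-1.06, 4.2], [0.26, 2.73], [-2.93, 2.93]. Speed limits (rad/s): [2.57, 2.57, 3.01, 3.14, 3.14, 3.14].

INTERFACE

Orientations are given as a 3x3 rotation matrix whose columns are the frame's x, y, z axes.
In Python, from workcell import ctrl gives the robot as it stands.
- The arm moves only by the tool apply_moves, never from a script. Its argument "series" is a list of rows, each an object with "travel": the shift along the tool's x, y, z in units of 0.08 m (1.0 is 0.08 m), a list of three; "turn": the turn about the tool's z in units of 90 degrees (1.0 is 90 degrees); "jaw": the gripper's target within -1 to 1 (fully open at 1, half-way at 0, shut at -1). In form: [{"travel": [dx, dy, dz], "turn": turn, "jaw": jaw}, ...]. A call has exactly 8 rows; each row is the pose to reach, as a shift and turn from the pose commanded when the call began, along the tool's axes at that moment; what a row does not reach only later rows make up. A row lasts 1/10 s, in which the tool goes at most 50 mm and 8.59 degrees, less where a joint would pass 70% of its speed; a pose out of reach is approached as far as the arm can. A call with a number of a shift or a turn outside -1 to 1 is refused whole. A call with a gripper value outside its range is refused whole. The fingers move at their own pace and stop on an object; "grip_force" is the grip in N (left out, the last holds). Time passes only in rows, so rows that repeat a pose let the fingers close, or fill a call up. It gives the time, the measured TCP pose, the force and the opening at its end, in the units of the state.
- ctrl.read_state(): the state, without advancing time (a new reading comes with each control period).
- ctrl.get_image(name): name is "scene" or "side" or "wrist"; returns the picture (400x640x3 uint8, red, green, blue); there is no depth.
- ctrl.calibration(name): a dict with "fx", "fy", "cx", "cy" (pixels), "R" (3x3) and "t" (3): a world point X has camera coordinates R X + t. Camera axes: x right, y down, z forward; pixel columns grow to the right and rows downward; lengths in m; the calibration is good to about 2 mm. A picture is of the moment at which its call begins: read the wrist's pose just before it. calibration takes no time and is no camera call; for the wrist camera it gives the pose at the moment of the call.
- ctrl.job_done(): hands the job in, once; it reports no verdict.
Trained networks look in the newest picture that a camera, given by its name, has taken for a name from the list of things; names that differ only in an ending like _2 or _b are one class to them, and where a whole thing is asked for, a point or a joint stands for the part that bears it (a point fixed in the world has none). Each returns a list of dicts, best first, with "score" (0 to 1); they miss things now and then, are a little off and sometimes report something else, mostly with a low value. They report only what shows in the picture. A call takes as long as a camera call. They do not tell look-alikes from the thing itself.
- ctrl.find_in(camera, name): "location" ([x, y, z] in m, in world coordinates, good to about 4 mm: the middle of the surface that is visible of it).
- ctrl.pinpoint(camera, name): "location" ([x, y, z] in m, in world coordinates, good to about 4 mm: a listed point, or the origin of a listed thing).
The state is a dict: "clock": time; "q": joint angles; "joint_velocities": joint speeds; "joint_torque": joint torques, N m; "tool_pos": TCP position; "eef_rot": TCP orientation; "contact_force": force on the tool from outside, world axes, zero at the start; "wrist_torque": the same for the moment, N m; "finger_gap": finger opening in m.
Only numpy, scipy, OpenCV 4.12 (cv2) and the standard library are available. Lean on these libraries where they do the work, as an engineer would, in place of code of your own. Each camera call takes 0.05 s, during which the arm holds its last target. There are 200 camera calls.

TASK

Turn the hand-indexed reagent carousel so that the bottle with the tall stepped cap stands at the pointer on the base. Then unscrew that cap anticlockwise and lift it off, and, without dropping it, set it down upright, mouth down, on the floor of the steel tray and let go, with its bottle still at the pointer. Leave the other caps on and everything else where it stands.

Things in the scene. Friction and masses are not known exactly. Their poses are not given: they have to be found in the camera images.
- knob_grip (a point): Centre of the black bar knob in the middle of the carousel, on its vertical turning axis, 108 mm above the bench. The bar is 64 mm long along this point's x axis, 14 mm wide (y), from 92 to 124 mm above the bench, on a 14 mm spindle that is free 35 mm further down. The axes turn with the carousel.
- carousel (a joint): Turn of the carousel since the start, rad, anticlockwise from above positive; turns either way, stays where left (friction 0.08 N m). Aluminium disc 260 mm across, top 32 mm above the bench; four white bottles 52 mm across on a 95 mm radius, 90 degrees apart: in knob_grip's axes open at -x, low cap at +x, tall cap and a low cap at +y and -y, either way round.
- base: White round fixed base of the carousel, 290 mm across, 22 mm high, its origin under its centre. The pointer is the bright steel wedge that sticks out of its rim along its -x axis, to 173 mm from the centre, 23 mm high.
- service_point (a point): Where a bottle's axis must be to stand at the pointer: 95 mm from the carousel's axis in the direction of the pointer (base -x), 117 mm above the bench, the height of the bottle mouths.
- neck_a (a point): Centre of the mouth of the bottle on the carousel's +y side (117 mm above the bench).
- neck_b (a point): Centre of the mouth of the bottle on the carousel's -y side (117 mm above the bench).
- tall_cap: Tall stepped grey screw cap, 45 mm high, about 35 g: ribbed skirt 40 mm across and 20 mm high below, smooth round barrel 31 mm across and 25 mm high above. Origin on its axis at the lower edge, z up: 101 mm above the bench when screwed on (its barrel then from 121 to 146 mm).
- cap_barrel (a point): On the tall cap's axis, 33 mm above its lower edge: mid-barrel, where to grip. Its coarse two-start thread is freed by turning 75 to 115 degrees anticlockwise seen from above (90 is best; a stop follows soon after, and clockwise at once), at the same height, without pulling; then it lifts straight up and is clear of the neck 18 mm higher.
- low_cap: The loose low grey screw cap, 40 mm across and 20 mm high, on the bottle opposite the tall one; leave it screwed on. Origin at its lower edge, 101 mm above the bench.
- tray_floor (a point): Centre of the floor of the shallow stainless tray, 3 mm above the bench: 140 mm (x) by 110 mm (y) outside, walls 3 mm thick and 15 mm high. The tray is loose (350 g).
- tray: The steel tray itself, origin at the centre of its underside.
- microplate: White 96-well plate, 128 by 86 by 14 mm, bystander, loose. Origin under its centre.
- stop_bottle: Small amber bottle with a black cap, 38 mm across, 65 mm high, bystander, loose. Origin under its centre.
- vial: Small vial with a green cap, 22 mm across, 45 mm high, bystander, loose. Origin under its centre.
Mind the look-alikes: they are no part of the job. What is shaped like the tall_cap but blue, green or turquoise is not meant.

How it is judged:
By the outcome, as a careful person would: the job done as asked, in the order asked, and still so for the second after the job is handed in, with the robot touching nothing.
It also fails if it takes over 67 s, if anything falls off the work surface, if the arm or the gripper's body presses on something with over 40 N, if the wrist force passes 120 N, or if a joint passes its speed limit or range.

## Working session

There is one attempt and no reset: what is moved stays moved. The work goes in short steps, Python scripts to look and compute and a tool call to move; the robot and the scene stay as the last step left them, time stands still between calls to the robot, and variables do not carry over. Pictures are saved under pics/ and viewed, about 8 in all and at most 12, crops included, and the job is handed in when it is done.

Besides the shell and the picture viewer there is one more tool, called in YAML: its name, and indented under it one key for each argument. apply_moves: Moves the arm, as the interface text tells. Its arguments: {"type":"object","properties":{"series":{"type":"array","items":{"type":"object","properties":{"travel":{"type":"array","items":{"type":"number","minimum":-1,"maximum":1}},"turn":{"type":"number","minimum":-1,"maximum":1},"jaw":{"type":"number"}}}},"grip_force":{"type":"number"}},"required":["series"]}

```bash
mkdir -p pics; cat > h.py <<'E'
from workcell import ctrl
import cv2, numpy as np
def snap(cam,name):
    im=ctrl.get_image(cam); cv2.imwrite(f'pics/{name}.png',im[:,:,::-1]); return im
def find(cam,names,f='pinpoint',n=2):
    for k in names:
        for d in getattr(ctrl,f)(cam,k)[:n]: print(cam,k,np.round(d['location'],4),round(d['score'],2))
def px(cam,P):
    c=ctrl.calibration(cam); X=np.array(c['R'])@np.array(P)+np.array(c['t']); return c['fx']*X[0]/X[2]+c['cx'],c['fy']*X[1]/X[2]+c['cy']
def ray(cam,u,v,z):
    c=ctrl.calibration(cam);R=np.array(c['R']);o=-R.T@np.array(c['t']);d=R.T@np.array([(u-c['cx'])/c['fx'],(v-c['cy'])/c['fy'],1]);return o+d*(z-o[2])/d[2]
def st():
    s=ctrl.read_state();print(s['clock'],np.round(s['tool_pos'],4),'\n',np.round(s['eef_rot'],3),np.round(s['q'],3),np.round(s['contact_force'],1),round(s['finger_gap'],4))
E
python3 - <<'E'
from h import *
st()
a=snap('scene','s0');find('scene',['knob_grip','base','service_point','tall_cap','cap_barrel','low_cap','neck_a','tray_floor','microplate','stop_bottle','vial'])
b=snap('side','d0');find('side',['knob_grip','base','tall_cap','cap_barrel','low_cap','tray_floor'])
E
```

```text
0.0 [ 0.231  -0.4711  0.2445] 
 [[ 0.898  0.44  -0.001]
 [ 0.44  -0.898  0.001]
 [ 0.    -0.002 -1.   ]] [-1.185  0.053  1.402  0.     1.689 -0.07 ] [ 0.5 -0.2 -0.4] 0.0852
scene knob_grip [ 0.604  -0.0286  0.1056] 0.98
scene base [ 0.4406  0.2854 -0.0019] 0.7
scene base [ 0.6436  0.3094 -0.0012] 0.2
scene tall_cap [ 0.6066 -0.1221  0.0999] 0.85
scene tall_cap [ 0.7364 -0.2588 -0.    ] 0.81
scene cap_barrel [ 0.7355 -0.2602  0.0345] 0.93
scene cap_barrel [ 0.8511 -0.0314  0.0328] 0.84
scene low_cap [0.5974 0.0685 0.1021] 0.51
scene neck_a [0.5986 0.0682 0.1155] 0.6
scene neck_a [ 0.6108 -0.12    0.1184] 0.57
scene tray_floor [0.4399 0.2849 0.003 ] 0.61
scene microplate [ 0.4748 -0.326  -0.0017] 0.97
scene stop_bottle [ 0.6257 -0.3291 -0.0008] 0.67
scene vial [ 0.6434  0.3096 -0.0022] 0.39
side base [ 0.6133 -0.1227  0.1339] 0.65
side tall_cap [ 0.7371 -0.2632 -0.0017] 0.69
side tall_cap [ 0.3543 -0.0901  0.0039] 0.58
side cap_barrel [ 0.3501 -0.0827  0.0318] 0.95
side cap_barrel [ 0.6114 -0.1234  0.1346] 0.76
side low_cap [0.5907 0.0677 0.1029] 0.87
side tray_floor [0.4374 0.2821 0.0041] 0.64
```

View pics/s0.png

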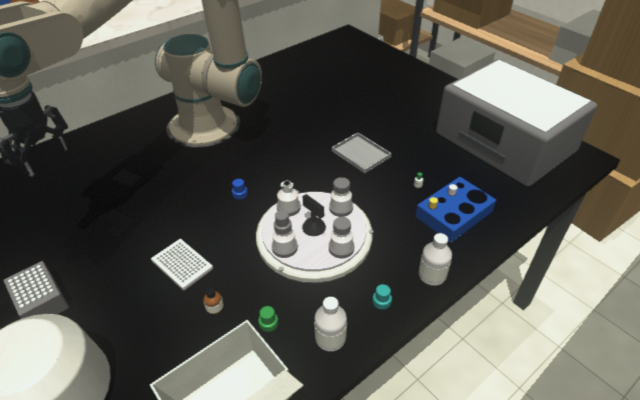

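View pics/d0.png

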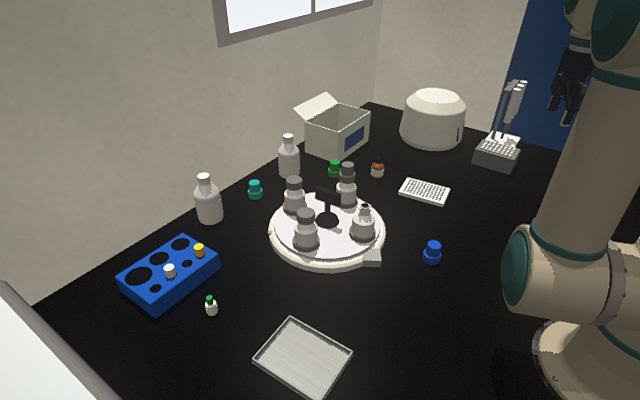

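```bash
python3 - <<'E'
from h import *
b=cv2.imread('pics/d0.png');a=cv2.imread('pics/s0.png')
c1=cv2.resize(b[170:280,255:400],None,fx=4,fy=4,interpolation=cv2.INTER_CUBIC);c2=cv2.resize(a[170:280,250:380],None,fx=3,fy=3,interpolation=cv2.INTER_CUBIC)
cv2.imwrite('pics/c0.png',c1)
for u,v in [(372,257),(381,252),(364,265),(381,265),(365,250)]:
    P=ray('side',u,v,.023); d=P[:2]-[.604,-.0275]; print(u,v,np.round(P,3),np.hypot(*d),np.degrees(np.arctan2(d[1],d[0])))
find('side',['neck_a','neck_b','service_point','carousel','microplate','stop_bottle','vial']);find('side',['knob_grip','base','carousel'],'find_in')
find('scene',['base','carousel'],'find_in')
print(ctrl.calibration('wrist'))
E
```

```text
372 257 [0.455 0.009 0.023] 0.15367033425327142 166.26384108819713
381 252 [ 0.446 -0.017  0.023] 0.1582050448813425 176.24771660244554
364 265 [0.457 0.041 0.023] 0.16245842168865307 155.06731345274298
381 265 [0.427 0.019 0.023] 0.18328615336940476 165.23904675792028
365 250 [ 0.479 -0.002  0.023] 0.12797998812095296 168.2875451852102
side neck_a [ 0.6115 -0.1227  0.1151] 0.92
side neck_a [0.5989 0.0709 0.1188] 0.87
side neck_b [ 0.6115 -0.1227  0.1151] 0.92
side neck_b [0.5989 0.0709 0.1188] 0.87Traceback (most recent call last):
  File "<stdin>", line 7, in <module>
  File "h.py", line 7, in find
    for d in getattr(ctrl,f)(cam,k)[:n]: print(cam,k,np.round(d['location'],4),round(d['score'],2))
             ~~~~~~~~~~~~~~~^^^^^^^
ValueError: it knows: base, cap_barrel, knob_grip, low_cap, microplate, neck, service_point, stop_bottle, tall_cap, tray, tray_floor, vial
```

View pics/c0.png

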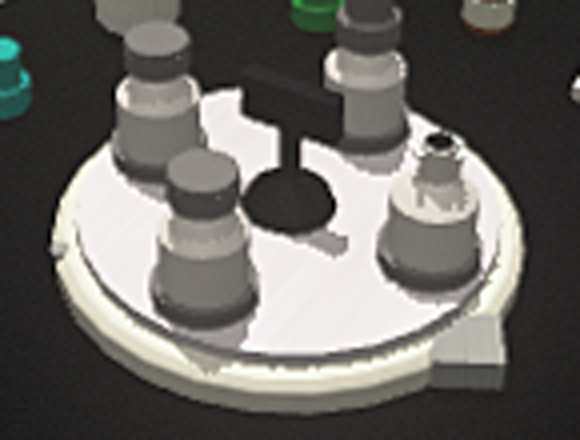

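apply_moves:
  series:
    - {"travel":[0.12,-0.06,0],"turn":-0.095,"jaw":0.3}
    - {"travel":[0.25,-0.12,0],"turn":-0.19,"jaw":0.3}
    - {"travel":[0.37,-0.17,0],"turn":-0.285,"jaw":0.3}
    - {"travel":[0.5,-0.22,0],"turn":-0.38,"jaw":0.3}
    - {"travel":[0.62,-0.28,0],"turn":-0.47,"jaw":0.3}
    - {"travel":[0.75,-0.34,0],"turn":-0.56,"jaw":0.3}
    - {"travel":[0.87,-0.4,0],"turn":-0.65,"jaw":0.3}
    - {"travel":[1,-0.45,0],"turn":-0.75,"jaw":0.3}

```text
clock: 1.9
tool_pos: [0.2873, -0.4035, 0.2454]
eef_rot: [[-0.062, 0.998, 0.0], [0.998, 0.062, -0.0], [-0.0, 0.0, -1.0]]
contact_force: [-0.3, 0.0, -0.1]
finger_gap: 0.0557
```

apply_moves:
  series:
    - {"travel":[0.12,0.11,0],"turn":-0.095,"jaw":0.3}
    - {"travel":[0.25,0.21,0],"turn":-0.19,"jaw":0.3}
    - {"travel":[0.37,0.32,0],"turn":-0.285,"jaw":0.3}
    - {"travel":[0.5,0.43,0],"turn":-0.38,"jaw":0.3}
    - {"travel":[0.62,0.53,0],"turn":-0.47,"jaw":0.3}
    - {"travel":[0.75,0.64,0],"turn":-0.56,"jaw":0.3}
    - {"travel":[0.87,0.74,0],"turn":-0.65,"jaw":0.3}
    - {"travel":[1,0.85,0],"turn":-0.75,"jaw":0.3}

```text
clock: 2.7
tool_pos: [0.3508, -0.3198, 0.2454]
eef_rot: [[-0.943, 0.332, 0.0], [0.332, 0.943, -0.0], [-0.0, -0.0, -1.0]]
contact_force: [-1.0, 0.2, -0.3]
finger_gap: 0.0555
```

apply_moves:
  series:
    - {"travel":[-0.05,0.12,0],"turn":-0.05,"jaw":0.3}
    - {"travel":[-0.1,0.25,0],"turn":-0.1,"jaw":0.3}
    - {"travel":[-0.15,0.37,0],"turn":-0.15,"jaw":0.3}
    - {"travel":[-0.2,0.5,0],"turn":-0.2,"jaw":0.3}
    - {"travel":[-0.25,0.62,0],"turn":-0.26,"jaw":0.3}
    - {"travel":[-0.3,0.75,0],"turn":-0.26,"jaw":0.3}
    - {"travel":[-0.35,0.87,0],"turn":-0.26,"jaw":0.3}
    - {"travel":[-0.4,1,0],"turn":-0.26,"jaw":0.3}

```text
clock: 3.5
tool_pos: [0.4081, -0.2551, 0.2453]
eef_rot: [[-0.998, -0.063, 0.0], [-0.063, 0.998, -0.0], [-0.0, -0.0, -1.0]]
contact_force: [0.5, -0.1, -0.0]
finger_gap: 0.0557
```

```bash
cat >> h.py <<'E'
def goto(P,yaw=None):
    s=ctrl.read_state();R=np.array(s['eef_rot']);d=np.array(P)-s['tool_pos'];y=np.degrees(np.arctan2(R[1,0],R[0,0]))
    print('clock',round(s['clock'],2),'pos',np.round(s['tool_pos'],4),'yaw',round(y,2),'travel',np.round(R.T@d/.08,3),'turn',None if yaw is None else np.round(-((yaw-y+180)%360-180)/90,3))
E
python3 - <<'E'
from h import *
st();goto([.605,-.0265,.245],184)
E
```

```text
3.5 [ 0.4081 -0.2551  0.2453] 
 [[-0.998 -0.063  0.   ]
 [-0.063  0.998 -0.   ]
 [-0.    -0.    -1.   ]] [-0.635 -0.072  1.524 -0.     1.689 -2.269] [ 0.5 -0.1 -0. ] 0.0557
clock 3.5 pos [ 0.4081 -0.2551  0.2453] yaw -176.41 travel [-2.636  2.698  0.004] turn -0.005
```

apply_moves:
  series:
    - {"travel":[-0.12,0.12,0]}
    - {"travel":[-0.25,0.25,0]}
    - {"travel":[-0.37,0.37,0]}
    - {"travel":[-0.5,0.5,0]}
    - {"travel":[-0.62,0.62,0]}
    - {"travel":[-0.75,0.75,0]}
    - {"travel":[-0.87,0.87,0]}
    - {"travel":[-0.95,1,0]}

```text
invalid input
```

apply_moves:
  series:
    - {"travel":[-0.12,0.12,0]}
    - {"travel":[-0.25,0.25,0]}
    - {"travel":[-0.37,0.37,0]}
    - {"travel":[-0.5,0.5,0]}
    - {"travel":[-0.62,0.62,0]}
    - {"travel":[-0.75,0.75,0]}
    - {"travel":[-0.87,0.87,0]}
    - {"travel":[-0.95,1,0]}

```text
invalid input
```

```bash
python3 - <<'E'
from h import *
snap('wrist','w0');c=ctrl.calibration('wrist');print(-np.array(c['R']).T@c['t'],c['R'])
find('wrist',['knob_grip','neck_a','base','service_point','cap_barrel','low_cap'])
goto([.605,-.0265,.245],184)
for n,P in dict(pt=[.605-.1671,-.0265+.0448,.023],k=[.605,-.0265,.124]).items():print(n,px('wrist',P))
E
```

```text
[ 0.33029908 -0.25998298  0.37381281] [[-0.0642768   0.99793144  0.00115092]
 [ 0.94937334  0.06079371  0.30821158]
 [ 0.30750406  0.02090351 -0.95131714]]
wrist service_point [ 0.6278 -0.3295 -0.0018] 0.22
wrist cap_barrel [ 0.6077 -0.1234  0.1344] 0.82
wrist cap_barrel [ 0.3559 -0.0854  0.0317] 0.76
wrist low_cap [0.5958 0.0631 0.1003] 0.64
wrist low_cap [ 0.6122 -0.1197  0.0982] 0.43
clock 3.85 pos [ 0.4074 -0.2559  0.2453] yaw -176.34 travel [-2.648  2.704  0.003] turn -0.004
pt (np.float64(526.1374757558265), np.float64(207.74758495165193))
k (np.float64(507.1119832157988), np.float64(371.1404770679181))
```

View pics/w0.png

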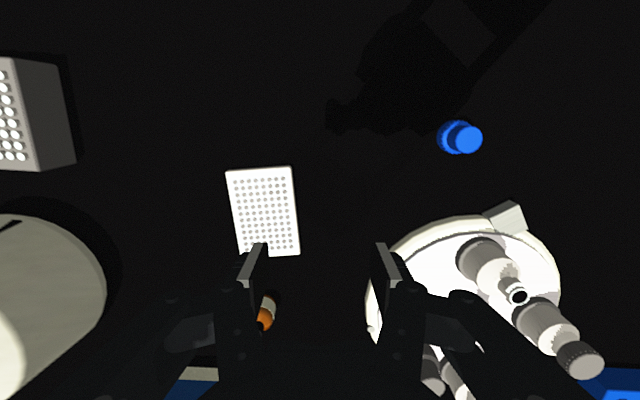

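apply_moves:
  series:
    - {"travel":[-0.05,0.12,0],"turn":0,"jaw":0.3}
    - {"travel":[-0.1,0.25,0],"turn":0,"jaw":0.3}
    - {"travel":[-0.15,0.37,0],"turn":0,"jaw":0.3}
    - {"travel":[-0.2,0.5,0],"turn":0,"jaw":0.3}
    - {"travel":[-0.3,0.62,0],"turn":0,"jaw":0.3}
    - {"travel":[-0.4,0.75,0],"turn":0,"jaw":0.3}
    - {"travel":[-0.5,0.87,0],"turn":0,"jaw":0.3}
    - {"travel":[-0.6,1,0],"turn":0,"jaw":0.3}

```text
clock: 4.65
tool_pos: [0.4511, -0.1718, 0.2452]
eef_rot: [[-0.998, -0.065, -0.0], [-0.065, 0.998, -0.0], [0.0, -0.0, -1.0]]
contact_force: [-0.0, -0.3, -0.1]
finger_gap: 0.0555
```

apply_moves:
  series:
    - {"travel":[-0.05,0.12,0],"turn":0,"jaw":0.3}
    - {"travel":[-0.1,0.25,0],"turn":0,"jaw":0.3}
    - {"travel":[-0.15,0.37,0],"turn":0,"jaw":0.3}
    - {"travel":[-0.2,0.5,0],"turn":0,"jaw":0.3}
    - {"travel":[-0.3,0.62,0],"turn":0,"jaw":0.3}
    - {"travel":[-0.4,0.75,0],"turn":0,"jaw":0.3}
    - {"travel":[-0.5,0.87,0],"turn":0,"jaw":0.3}
    - {"travel":[-0.6,1,0],"turn":0,"jaw":0.3}

```text
clock: 5.45
tool_pos: [0.4937, -0.0889, 0.2452]
eef_rot: [[-0.998, -0.065, -0.0], [-0.065, 0.998, -0.0], [0.0, -0.0, -1.0]]
contact_force: [0.7, -0.8, -0.2]
finger_gap: 0.0555
```

```bash
python3 - <<'E'
from h import *
snap('wrist','w1')
find('wrist',['knob_grip','neck_a','base','service_point','cap_barrel','low_cap'])
goto([.605,-.0265,.245],184)
import json;c=ctrl.calibration('wrist');json.dump({k:np.array(v).tolist() for k,v in c.items()},open('w1.json','w'))
E
```

```text
wrist knob_grip [ 0.6041 -0.0291  0.1081] 0.93
wrist cap_barrel [ 0.3546 -0.0867  0.0328] 0.93
wrist cap_barrel [ 0.6102 -0.1218  0.1336] 0.87
wrist low_cap [0.596  0.0648 0.0974] 0.66
wrist low_cap [ 0.6118 -0.1219  0.0997] 0.59
clock 5.8 pos [ 0.4929 -0.0902  0.2453] yaw -176.33 travel [-1.449  0.705  0.004] turn -0.004
```

View pics/w1.png

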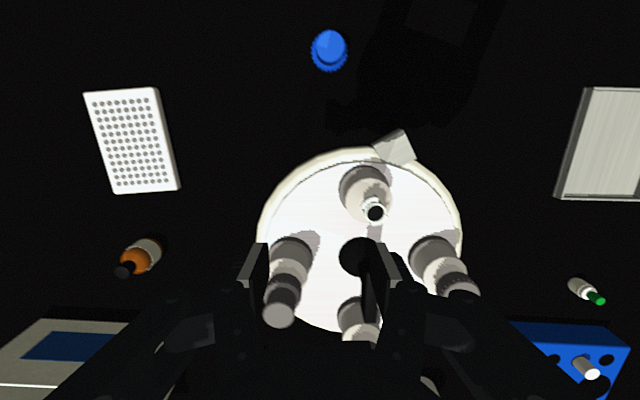

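```bash
cat > rect.py <<'E'
import json,sys
from h import *
def rect(img,c,z,x0,y0,w,s=2):  # s px per mm ; image col = y, row = -x(down = larger x)
    c={k:np.array(v) for k,v in c.items()};n=int(w*1000*s)
    X=x0+np.arange(n)/1000/s;Y=y0+np.arange(n)/1000/s
    gx,gy=np.meshgrid(X,Y,indexing='ij');P=np.stack([gx,gy,np.full_like(gx,z)],-1)@c['R'].T+c['t']
    return cv2.remap(img,(c['fx']*P[...,0]/P[...,2]+c['cx']).astype('f4'),(c['fy']*P[...,1]/P[...,2]+c['cy']).astype('f4'),cv2.INTER_CUBIC)
E
python3 - <<'E'
from rect import *
r=rect(cv2.imread('pics/w1.png'),json.load(open('w1.json')),.0225,.41,-.19,.34,s=1.7)
for a in (160,165,170):
    t=np.radians(a);p=[((-.0275+q*np.sin(t)+.19)*1700,(.605+q*np.cos(t)-.41)*1700) for q in (.165,.18)]
    cv2.line(r,*[tuple(int(v) for v in q) for q in p],(0,0,255),1)
cv2.circle(r,(int((-.0275+.19)*1700),int(.195*1700)),int(.145*1700),(0,255,0),1)
cv2.circle(r,(int((-.0275+.19)*1700),int(.195*1700)),int(.173*1700),(255,0,0),1)
cv2.imwrite('pics/r1.png',r[:560,:580])
E
```

```text
(no output)
```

View pics/r1.png

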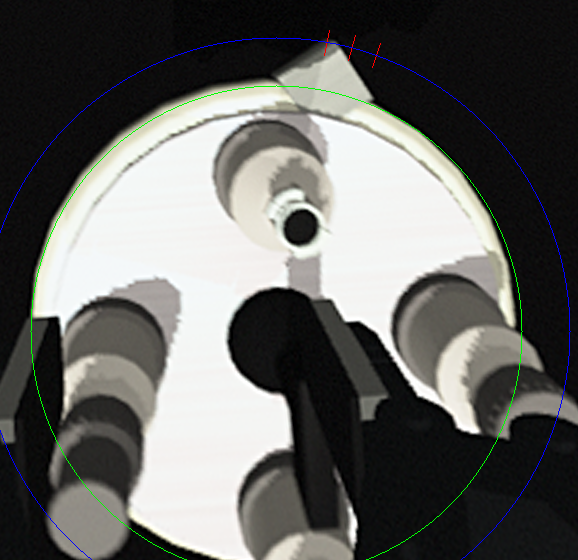

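```bash
python3 - <<'E'
from rect import *
from scipy.optimize import least_squares
r=rect(cv2.imread('pics/w1.png'),json.load(open('w1.json')),.022,.42,-.19,.34,s=2)
g=cv2.cvtColor(r,cv2.COLOR_BGR2GRAY)
pts=[]
for a in np.r_[186:225:1.5,135:153:1.5]:
    t=np.radians(a);q=np.arange(.165,.13,-.0003);u=((-.029+q*np.sin(t)+.19)*2000).astype(int);v=((.604+q*np.cos(t)-.42)*2000).astype(int)
    p=g[v,u].astype(int);i=np.argmax(p>130)
    if p[i]>130:pts.append((.604+q[i]*np.cos(t),-.029+q[i]*np.sin(t)))
p=np.array(pts)
f=least_squares(lambda c:np.hypot(p[:,0]-c[0],p[:,1]-c[1])-.145,[.604,-.029],loss='soft_l1',f_scale=.001);print(f.x,np.abs(f.fun).mean(),len(p))
cx,cy=f.x
def proj(c,P): 
    X=np.array(P)@np.array(c['R']).T+np.array(c['t']);return np.stack([c['fx']*X[:,0]/X[:,2]+c['cx'],c['fy']*X[:,1]/X[:,2]+c['cy']],-1)
out=[]
for cam,fn,c,(x0,y0) in [('w','w1',json.load(open('w1.json')),(340,100)),('s','d0',ctrl.calibration('side'),(330,220))]:
    im=cv2.resize(cv2.imread(f'pics/{fn}.png')[y0:y0+60,x0:x0+95],None,fx=4,fy=4,interpolation=cv2.INTER_CUBIC);row=[im]
    for a in (165,170):
        t=np.radians(a);d=np.array([np.cos(t),np.sin(t)]);n=np.array([-d[1],d[0]]);o=im.copy()
        for z in (0,.023):
            Q=[[*(np.array([cx,cy])+d*.173),z]]+[[*(np.array([cx,cy])+d*.140+n*s*.02),z] for s in (1,-1)]
            cv2.polylines(o,[((proj(c,Q)-[x0,y0])*4).astype(int)],True,(0,0,255),1)
        row.append(o)
    out.append(np.vstack(row))
cv2.imwrite('pics/o1.png',cv2.resize(np.hstack(out),(634,600)))
E
```

```text
[ 0.60440747 -0.03028499] 0.0004397262639981654 38
```

View pics/o1.png

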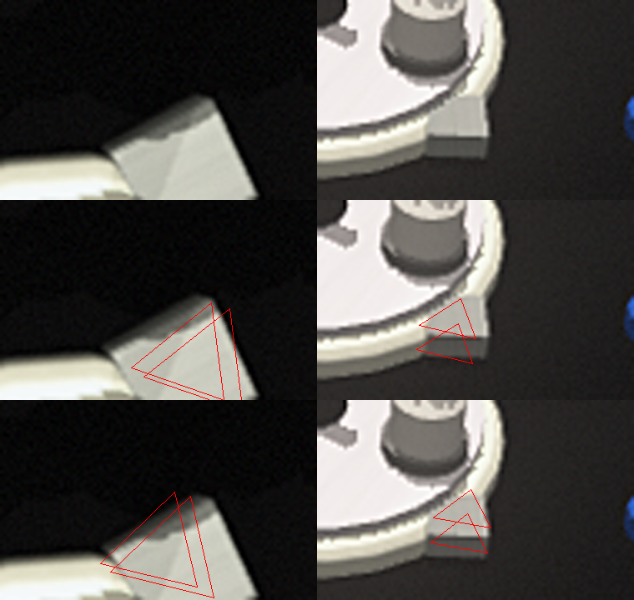

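```bash
python3 - <<'E'
from h import *
import json
W=json.load(open('w1.json'));cal=ctrl.calibration
def R(c,u,v,z):
    R=np.array(c['R']);o=-R.T@np.array(c['t']);d=R.T@np.array([(u-c['cx'])/c['fx'],(v-c['cy'])/c['fy'],1]);return (o+d*(z-o[2])/d[2])[:2]
for n,c,u,v,z in [('B',W,404,131.5,.023),('C',W,417,159.4,.023),('A',W,373,147,.023),('s1',cal('side'),381.3,261,.023),('s2',cal('side'),363.3,261,.023),('s3',cal('side'),381,249,.023)]:
    d=R(c,u,v,z)-[.6044,-.0303];print(n,np.round(d,4),np.hypot(*d),np.degrees(np.arctan2(d[1],d[0])))
im=cv2.imread('pics/w1.png')[115:185,355:435];cv2.imwrite('pics/z1.png',cv2.resize(im,None,fx=7,fy=7,interpolation=cv2.INTER_CUBIC))
E
```

```text
B [-0.1679  0.0388] 0.17232523566221383 167.00455950440488
C [-0.1353  0.0602] 0.14806942741794504 156.0076314547951
A [-0.147   0.0036] 0.14706145609130314 178.58529347460282
s1 [-0.1724  0.0382] 0.17655715731392754 167.49676755989677
s2 [-0.1403  0.0616] 0.15323575009916232 156.30858256874524
s3 [-0.1536  0.0044] 0.15363817733965895 178.37576725592277
```

View pics/z1.png

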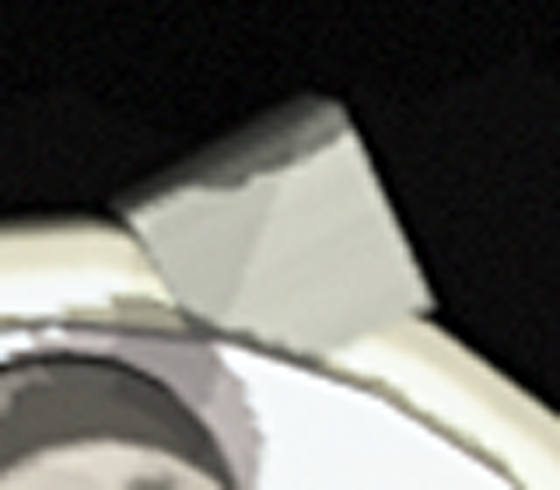

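apply_moves:
  series:
    - {"travel":[-0.12,0.06,0],"turn":0,"jaw":0.3}
    - {"travel":[-0.25,0.12,0],"turn":0,"jaw":0.3}
    - {"travel":[-0.37,0.18,0],"turn":0,"jaw":0.3}
    - {"travel":[-0.5,0.24,0],"turn":0,"jaw":0.3}
    - {"travel":[-0.62,0.3,0],"turn":0,"jaw":0.3}
    - {"travel":[-0.75,0.36,0],"turn":0,"jaw":0.3}
    - {"travel":[-0.87,0.42,0],"turn":0,"jaw":0.3}
    - {"travel":[-1,0.47,0],"turn":0,"jaw":0.3}

```text
clock: 6.6
tool_pos: [0.5713, -0.0465, 0.2452]
eef_rot: [[-0.998, -0.065, -0.0], [-0.065, 0.998, -0.0], [0.0, -0.0, -1.0]]
contact_force: [-0.5, -0.2, 0.9]
finger_gap: 0.0556
```

```bash
python3 - <<'E'
from h import *
ctrl.get_image('wrist');find('wrist',['knob_grip'])
goto([.6042,-.0295,.105],184)
E
```

```text
wrist knob_grip [ 0.6017 -0.0277  0.1104] 0.59
clock 6.7 pos [ 0.5714 -0.0464  0.2449] yaw -176.24 travel [-0.424  0.183  1.748] turn -0.003
```

apply_moves:
  series:
    - {"travel":[-0.2,0.1,0],"turn":0,"jaw":0.3}
    - {"travel":[-0.42,0.19,0],"turn":0,"jaw":0.3}
    - {"travel":[-0.42,0.19,0.15],"turn":0,"jaw":0.3}
    - {"travel":[-0.42,0.19,0.35],"turn":0,"jaw":0.3}
    - {"travel":[-0.42,0.19,0.55],"turn":0,"jaw":0.3}
    - {"travel":[-0.42,0.19,0.75],"turn":0,"jaw":0.3}
    - {"travel":[-0.42,0.19,0.9],"turn":0,"jaw":0.3}
    - {"travel":[-0.42,0.19,1],"turn":0,"jaw":0.3}

```text
clock: 7.5
tool_pos: [0.6022, -0.03, 0.1638]
eef_rot: [[-0.998, -0.064, -0.002], [-0.064, 0.998, 0.0], [0.002, 0.0, -1.0]]
contact_force: [-0.2, 0.0, 0.7]
finger_gap: 0.0556
```

apply_moves:
  grip_force: 30
  series:
    - {"travel":[0,0,0.15],"turn":0,"jaw":0.3}
    - {"travel":[0,0,0.3],"turn":0,"jaw":0.3}
    - {"travel":[0,0,0.5],"turn":0,"jaw":0.3}
    - {"travel":[0,0,0.65],"turn":0,"jaw":0.3}
    - {"travel":[0,0,0.75],"turn":0,"jaw":0.3}
    - {"travel":[0,0,0.75],"turn":0,"jaw":-1}
    - {"travel":[0,0,0.75],"turn":0,"jaw":-1}
    - {"travel":[0,0,0.75],"turn":0,"jaw":-1}

```text
clock: 8.3
tool_pos: [0.6034, -0.0278, 0.1063]
eef_rot: [[-0.998, -0.066, 0.001], [-0.066, 0.998, 0.004], [-0.001, 0.004, -1.0]]
contact_force: [-1.9, -6.1, 3.0]
finger_gap: 0.0135
```

apply_moves:
  series:
    - {"travel":[0,0,0],"turn":0,"jaw":-1}
    - {"travel":[0,0,0],"turn":0,"jaw":-1}
    - {"travel":[0,0,0],"turn":0,"jaw":-1}
    - {"travel":[0,0,0],"turn":0,"jaw":-1}
    - {"travel":[0,0,0],"turn":0,"jaw":-1}
    - {"travel":[0,0,0],"turn":0,"jaw":-1}
    - {"travel":[0,0,0],"turn":0,"jaw":-1}
    - {"travel":[0,0,0],"turn":0,"jaw":-1}

```text
clock: 9.1
tool_pos: [0.6034, -0.0279, 0.1062]
eef_rot: [[-0.998, -0.066, 0.001], [-0.066, 0.998, 0.003], [-0.001, 0.003, -1.0]]
contact_force: [0.7, 7.6, 1.9]
finger_gap: 0.0135
```

```bash
python3 - <<'E'
from h import *
st();print(ctrl.read_state()['wrist_torque'])
ctrl.get_image('scene');find('scene',['knob_grip','neck_a','cap_barrel','low_cap'])
goto([.6042,-.0295,.105],77.2)
E
```

```text
9.1 [ 0.6034 -0.0279  0.1062] 
 [[-0.998 -0.066  0.001]
 [-0.066  0.998  0.003]
 [-0.001  0.003 -1.   ]] [-0.109  0.355  1.336  0.003  1.45  -1.746] [0.7 7.6 1.9] 0.0135
[ 0.95619704  0.16437078 -0.05779376]
scene knob_grip [ 0.6089 -0.0283  0.1044] 0.63
scene neck_a [0.6004 0.0681 0.1167] 0.9
scene neck_a [ 0.6092 -0.1234  0.1188] 0.55
scene cap_barrel [ 0.737  -0.2607  0.0353] 0.88
scene cap_barrel [ 0.6131 -0.1253  0.1275] 0.81
scene low_cap [0.598  0.0703 0.0985] 0.49
clock 9.35 pos [ 0.6034 -0.0279  0.1063] yaw -176.22 travel [-0.009 -0.021  0.016] turn 1.184
```

apply_moves:
  grip_force: 50
  series:
    - {"travel":[0,0.025,0],"turn":0.05,"jaw":-1}
    - {"travel":[0,0.025,0],"turn":0.13,"jaw":-1}
    - {"travel":[0,0.025,0],"turn":0.21,"jaw":-1}
    - {"travel":[0,0.025,0],"turn":0.29,"jaw":-1}
    - {"travel":[0,0.025,0],"turn":0.37,"jaw":-1}
    - {"travel":[0,0.025,0],"turn":0.45,"jaw":-1}
    - {"travel":[0,0.025,0],"turn":0.53,"jaw":-1}
    - {"travel":[0,0.025,0],"turn":0.61,"jaw":-1}

```text
clock: 10.15
tool_pos: [0.6034, -0.0279, 0.1063]
eef_rot: [[-0.623, 0.782, 0.002], [0.782, 0.623, -0.0], [-0.001, 0.001, -1.0]]
contact_force: [0.1, -0.6, 0.4]
finger_gap: 0.0134
```

apply_moves:
  series:
    - {"travel":[0,0,0],"turn":0.08,"jaw":-1}
    - {"travel":[0,0,0],"turn":0.16,"jaw":-1}
    - {"travel":[0,0,0],"turn":0.24,"jaw":-1}
    - {"travel":[0,0,0],"turn":0.32,"jaw":-1}
    - {"travel":[0,0,0],"turn":0.4,"jaw":-1}
    - {"travel":[0,0,0],"turn":0.48,"jaw":-1}
    - {"travel":[0,0,0],"turn":0.54,"jaw":-1}
    - {"travel":[0,0,0],"turn":0.57,"jaw":-1}

```text
clock: 10.95
tool_pos: [0.6033, -0.0279, 0.1063]
eef_rot: [[0.219, 0.976, 0.002], [0.976, -0.219, -0.0], [-0.0, 0.002, -1.0]]
contact_force: [0.7, -0.2, 0.7]
finger_gap: 0.0132
```

```bash
python3 - <<'E'
from h import *
st();snap('side','d1');find('side',['neck_a','cap_barrel','low_cap'],n=3);ctrl.get_image('scene');find('scene',['neck_a','cap_barrel','low_cap'],n=3)
goto([.6042,-.0295,.105],77.3)
P=np.array([.604,-.029,0])+.095*np.array([np.cos(np.radians(167.4)),np.sin(np.radians(167.4)),0]);print(P)
cv2.imwrite('pics/d1c.png',cv2.resize(cv2.imread('pics/d1.png')[150:280,250:410],None,fx=4,fy=4,interpolation=cv2.INTER_CUBIC))
E
```

```text
10.95 [ 0.6033 -0.0279  0.1063] 
 [[ 0.219  0.976  0.002]
 [ 0.976 -0.219 -0.   ]
 [-0.     0.002 -1.   ]] [-0.107  0.354  1.336 -0.     1.45   0.114] [ 0.7 -0.2  0.7] 0.0132
side neck_a [ 0.5091 -0.005   0.1146] 0.9
side neck_a [ 0.6981 -0.0463  0.117 ] 0.62
side cap_barrel [ 0.3525 -0.0873  0.0289] 0.92
side cap_barrel [ 0.8484 -0.0356  0.0295] 0.82
side cap_barrel [ 0.5098 -0.008   0.1359] 0.73
side low_cap [ 0.6933 -0.0461  0.1049] 0.8
scene neck_a [ 0.5127 -0.0047  0.1192] 0.61
scene neck_a [ 0.7002 -0.0485  0.1179] 0.59
scene cap_barrel [ 0.8504 -0.0335  0.0317] 0.71
scene cap_barrel [ 0.7376 -0.2601  0.0329] 0.6
scene cap_barrel [ 0.5078 -0.0111  0.1325] 0.52
scene low_cap [ 0.6992 -0.049   0.1028] 0.56
clock 11.35 pos [ 0.6033 -0.0278  0.1063] yaw 77.54 travel [-0.018  0.015  0.016] turn 0.003
[ 0.51128791 -0.00827639  0.        ]
```

View pics/d1c.png

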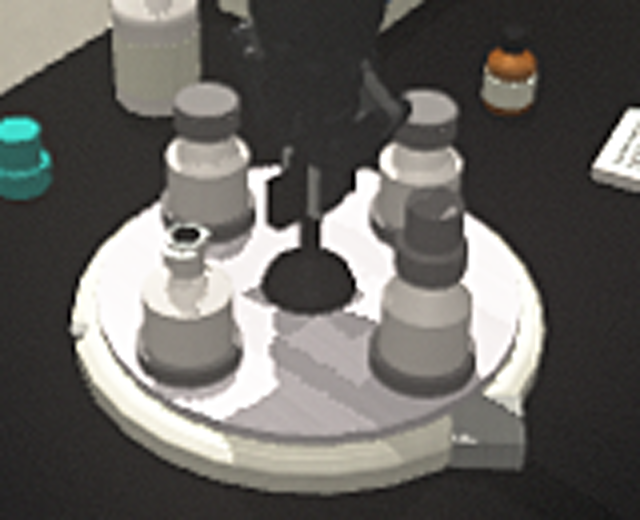

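apply_moves:
  series:
    - {"travel":[0,0,0],"turn":0,"jaw":0.2}
    - {"travel":[0,0,0],"turn":0,"jaw":0.2}
    - {"travel":[0,0,0],"turn":0,"jaw":0.2}
    - {"travel":[0,0,-0.2],"turn":0,"jaw":0.2}
    - {"travel":[0,0,-0.5],"turn":0,"jaw":0.2}
    - {"travel":[0,0,-0.8],"turn":0,"jaw":0.2}
    - {"travel":[0,0,-1],"turn":0,"jaw":0.2}
    - {"travel":[0,0,-1],"turn":0,"jaw":0.2}

```text
clock: 12.15
tool_pos: [0.6042, -0.0279, 0.1896]
eef_rot: [[0.216, 0.976, 0.007], [0.976, -0.216, -0.001], [0.001, 0.007, -1.0]]
contact_force: [0.0, -0.0, 0.0]
finger_gap: 0.0514
```

apply_moves:
  series:
    - {"travel":[0,-0.1,-0.1],"turn":0,"jaw":0.2}
    - {"travel":[0,-0.2,-0.1],"turn":0,"jaw":0.2}
    - {"travel":[0,-0.35,-0.1],"turn":0,"jaw":0.2}
    - {"travel":[0,-0.5,-0.1],"turn":0,"jaw":0.2}
    - {"travel":[0,-0.65,-0.1],"turn":0,"jaw":0.2}
    - {"travel":[0,-0.8,-0.1],"turn":0,"jaw":0.2}
    - {"travel":[0,-0.9,-0.1],"turn":0,"jaw":0.2}
    - {"travel":[0,-1,-0.1],"turn":0,"jaw":0.2}

```text
clock: 12.95
tool_pos: [0.5238, -0.0103, 0.1928]
eef_rot: [[0.216, 0.976, -0.001], [0.976, -0.216, -0.0], [-0.0, -0.001, -1.0]]
contact_force: [0.3, 1.1, 0.1]
finger_gap: 0.0513
```

```bash
python3 - <<'E'
from h import *
ctrl.get_image('wrist');find('wrist',['cap_barrel','neck_a'],n=3);ctrl.get_image('scene');find('scene',['cap_barrel','neck_a'],n=3);ctrl.get_image('side');find('side',['cap_barrel'],n=3)
goto([.5106,-.0073,.137],77.5)
E
```

```text
wrist cap_barrel [ 0.3526 -0.0854  0.0332] 0.82
wrist cap_barrel [ 0.7374 -0.2616  0.0332] 0.75
wrist cap_barrel [ 0.51   -0.0072  0.1315] 0.55
scene cap_barrel [ 0.853  -0.0334  0.0291] 0.75
scene cap_barrel [ 0.5107 -0.0099  0.13  ] 0.73
scene cap_barrel [ 0.7368 -0.2585  0.0349] 0.66
scene neck_a [ 0.5131 -0.0076  0.119 ] 0.79
scene neck_a [ 0.6978 -0.0502  0.1137] 0.64
side cap_barrel [ 0.5096 -0.0084  0.1331] 0.95
side cap_barrel [ 0.3553 -0.0853  0.0324] 0.95
side cap_barrel [ 0.7391 -0.2565  0.039 ] 0.74
clock 13.35 pos [ 0.525  -0.0106  0.1932] yaw 77.5 travel [ 0.001 -0.185  0.702] turn -0.0
```

apply_moves:
  grip_force: 35
  series:
    - {"travel":[0,-0.1,0],"turn":0,"jaw":0.2}
    - {"travel":[0,-0.185,0],"turn":0,"jaw":0.2}
    - {"travel":[0,-0.185,0.15],"turn":0,"jaw":0.2}
    - {"travel":[0,-0.185,0.3],"turn":0,"jaw":0.2}
    - {"travel":[0,-0.185,0.45],"turn":0,"jaw":0.2}
    - {"travel":[0,-0.185,0.6],"turn":0,"jaw":0.2}
    - {"travel":[0,-0.185,0.7],"turn":0,"jaw":0.2}
    - {"travel":[0,-0.185,0.7],"turn":0,"jaw":0.2}

```text
clock: 14.15
tool_pos: [0.5096, -0.0072, 0.1354]
eef_rot: [[0.216, 0.976, -0.003], [0.976, -0.216, 0.0], [-0.0, -0.003, -1.0]]
contact_force: [0.1, 0.2, -0.0]
finger_gap: 0.0513
```

apply_moves:
  series:
    - {"travel":[0,0,0],"turn":0,"jaw":-1}
    - {"travel":[0,0,0],"turn":0,"jaw":-1}
    - {"travel":[0,0,0],"turn":0,"jaw":-1}
    - {"travel":[0,0,0],"turn":0,"jaw":-1}
    - {"travel":[0,0,0],"turn":0,"jaw":-1}
    - {"travel":[0,0,0],"turn":0,"jaw":-1}
    - {"travel":[0,0,0],"turn":0,"jaw":-1}
    - {"travel":[0,0,0],"turn":0,"jaw":-1}

```text
clock: 14.95
tool_pos: [0.5107, -0.0073, 0.1379]
eef_rot: [[0.216, 0.976, 0.001], [0.976, -0.216, -0.0], [0.0, 0.001, -1.0]]
contact_force: [0.7, -0.7, 5.7]
finger_gap: 0.0299
```

```bash
python3 - <<'E'
from h import *
st();print(ctrl.read_state()['wrist_torque'])
snap('side','d2')
cv2.imwrite('pics/d2c.png',cv2.resize(cv2.imread('pics/d2.png')[150:280,280:400],None,fx=4,fy=4,interpolation=cv2.INTER_CUBIC))
E
```

```text
14.95 [ 0.5107 -0.0073  0.1379] 
 [[ 0.216  0.976  0.001]
 [ 0.976 -0.216 -0.   ]
 [ 0.     0.001 -1.   ]] [-0.087  0.073  1.596 -0.     1.472  0.132] [ 0.7 -0.7  5.7] 0.0299
[-0.00225664 -0.03639955  0.02725915]
```

View pics/d2c.png

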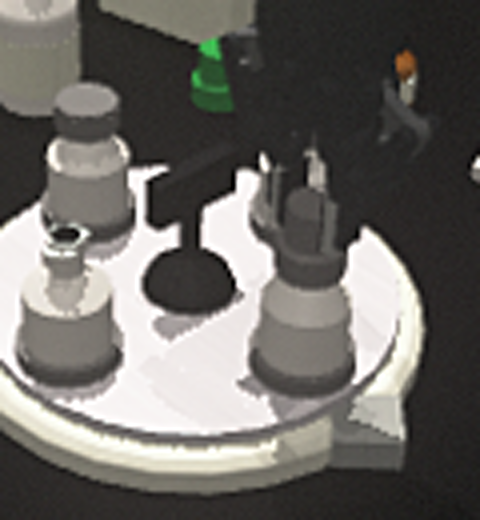

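apply_moves:
  grip_force: 50
  series:
    - {"travel":[0,0,-0.01],"turn":-0.06,"jaw":-1}
    - {"travel":[0,0,-0.01],"turn":-0.13,"jaw":-1}
    - {"travel":[0,0,-0.01],"turn":-0.2,"jaw":-1}
    - {"travel":[0,0,-0.01],"turn":-0.27,"jaw":-1}
    - {"travel":[0,0,-0.01],"turn":-0.34,"jaw":-1}
    - {"travel":[0,0,-0.01],"turn":-0.41,"jaw":-1}
    - {"travel":[0,0,-0.01],"turn":-0.48,"jaw":-1}
    - {"travel":[0,0,-0.01],"turn":-0.55,"jaw":-1}

```text
clock: 15.8
tool_pos: [0.5103, -0.0073, 0.138]
eef_rot: [[-0.605, 0.796, -0.0], [0.796, 0.605, -0.0], [-0.0, -0.0, -1.0]]
contact_force: [-0.4, -0.6, 2.9]
finger_gap: 0.0296
```

apply_moves:
  series:
    - {"travel":[0,0,0],"turn":-0.06,"jaw":-1}
    - {"travel":[0,0,0],"turn":-0.13,"jaw":-1}
    - {"travel":[0,0,0],"turn":-0.2,"jaw":-1}
    - {"travel":[0,0,0],"turn":-0.27,"jaw":-1}
    - {"travel":[0,0,0],"turn":-0.34,"jaw":-1}
    - {"travel":[0,0,0],"turn":-0.41,"jaw":-1}
    - {"travel":[0,0,0],"turn":-0.46,"jaw":-1}
    - {"travel":[0,0,0],"turn":-0.46,"jaw":-1}

```text
clock: 16.6
tool_pos: [0.5103, -0.0073, 0.138]
eef_rot: [[-0.98, 0.2, -0.0], [0.2, 0.98, -0.0], [0.0, -0.0, -1.0]]
contact_force: [0.2, -0.3, 2.6]
finger_gap: 0.0294
```

```bash
python3 - <<'E'
from h import *
st();print(ctrl.read_state()['wrist_torque']);goto([.5107,-.0073,.138],167.5)
E
```

```text
16.6 [ 0.5103 -0.0073  0.138 ] 
 [[-0.98  0.2  -0.  ]
 [ 0.2   0.98 -0.  ]
 [ 0.   -0.   -1.  ]] [-0.087  0.072  1.596 -0.     1.474 -1.456] [ 0.2 -0.3  2.6] 0.0294
[-0.02865764 -0.04690272  0.00590853]
clock 16.6 pos [ 0.5103 -0.0073  0.138 ] yaw 168.44 travel [-0.005  0.001  0.   ] turn 0.01
```

Turned 91°, little torque. Lift gently.

apply_moves:
  series:
    - {"travel":[0,0,-0.03],"turn":0,"jaw":-1}
    - {"travel":[0,0,-0.07],"turn":0,"jaw":-1}
    - {"travel":[0,0,-0.11],"turn":0,"jaw":-1}
    - {"travel":[0,0,-0.15],"turn":0,"jaw":-1}
    - {"travel":[0,0,-0.2],"turn":0,"jaw":-1}
    - {"travel":[0,0,-0.25],"turn":0,"jaw":-1}
    - {"travel":[0,0,-0.3],"turn":0,"jaw":-1}
    - {"travel":[0,0,-0.36],"turn":0,"jaw":-1}

```text
clock: 17.4
tool_pos: [0.5103, -0.0073, 0.1672]
eef_rot: [[-0.98, 0.201, -0.0], [0.201, 0.98, -0.0], [0.0, -0.0, -1.0]]
contact_force: [0.2, -0.0, -0.7]
finger_gap: 0.0291
```

apply_moves:
  series:
    - {"travel":[0,0,-0.1],"turn":0,"jaw":-1}
    - {"travel":[0,0,-0.2],"turn":0,"jaw":-1}
    - {"travel":[0,0,-0.3],"turn":0,"jaw":-1}
    - {"travel":[0,0,-0.4],"turn":0,"jaw":-1}
    - {"travel":[0,0,-0.5],"turn":0,"jaw":-1}
    - {"travel":[0,0,-0.6],"turn":0,"jaw":-1}
    - {"travel":[0,0,-0.6],"turn":0,"jaw":-1}
    - {"travel":[0,0,-0.6],"turn":0,"jaw":-1}

```text
clock: 18.2
tool_pos: [0.5104, -0.0073, 0.2149]
eef_rot: [[-0.98, 0.201, 0.0], [0.201, 0.98, -0.0], [-0.0, -0.0, -1.0]]
contact_force: [-0.2, 0.0, -2.0]
finger_gap: 0.0293
```

```bash
python3 - <<'E'
from h import *
st();snap('side','d3');find('side',['cap_barrel','neck_a','tray_floor'],n=3)
ctrl.get_image('scene');find('scene',['neck_a','tray_floor'],n=3)
goto([.44,.284,.19])
cv2.imwrite('pics/d3c.png',cv2.resize(cv2.imread('pics/d3.png')[110:280,260:400],None,fx=3.5,fy=3.5,interpolation=cv2.INTER_CUBIC))
E
```

```text
18.2 [ 0.5104 -0.0073  0.2149] 
 [[-0.98   0.201  0.   ]
 [ 0.201  0.98  -0.   ]
 [-0.    -0.    -1.   ]] [-0.087  0.022  1.493 -0.     1.627 -1.455] [-0.2  0.  -2. ] 0.0293
side cap_barrel [ 0.3526 -0.087   0.0302] 0.66
side cap_barrel [ 0.7401 -0.2558  0.0395] 0.61
side cap_barrel [ 0.5109 -0.0061  0.2116] 0.52
side neck_a [ 0.6991 -0.0441  0.1201] 0.83
side neck_a [ 0.51   -0.0074  0.1166] 0.61
side tray_floor [0.4391 0.2814 0.0047] 0.75
scene neck_a [ 0.512  -0.0076  0.119 ] 0.97
scene neck_a [ 0.7008 -0.0459  0.1178] 0.59
scene tray_floor [0.4385 0.2829 0.0018] 0.87
scene tray_floor [ 0.5068 -0.006   0.174 ] 0.18
clock 18.55 pos [ 0.5102 -0.0072  0.2146] yaw 168.4 travel [1.592 3.39  0.308] turn None
```

View pics/d3c.png

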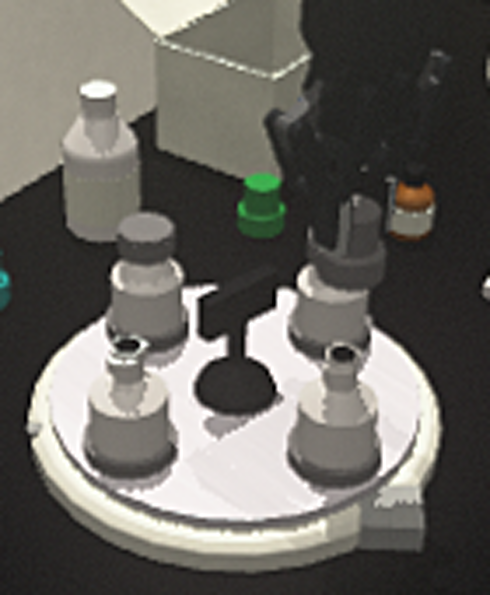

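apply_moves:
  series:
    - {"travel":[0.05,0.1,0],"turn":0,"jaw":-1}
    - {"travel":[0.1,0.22,0],"turn":0,"jaw":-1}
    - {"travel":[0.16,0.34,0],"turn":0,"jaw":-1}
    - {"travel":[0.22,0.47,0],"turn":0,"jaw":-1}
    - {"travel":[0.28,0.6,0],"turn":0,"jaw":-1}
    - {"travel":[0.34,0.72,0],"turn":0,"jaw":-1}
    - {"travel":[0.4,0.85,0],"turn":0,"jaw":-1}
    - {"travel":[0.46,0.98,0],"turn":0,"jaw":-1}

```text
clock: 19.35
tool_pos: [0.4898, 0.0779, 0.2149]
eef_rot: [[-0.98, 0.201, 0.0], [0.201, 0.98, -0.0], [-0.0, -0.0, -1.0]]
contact_force: [0.6, -0.1, -0.4]
finger_gap: 0.0298
```

apply_moves:
  series:
    - {"travel":[0.06,0.12,0],"turn":0,"jaw":-1}
    - {"travel":[0.12,0.25,0],"turn":0,"jaw":-1}
    - {"travel":[0.18,0.37,0],"turn":0,"jaw":-1}
    - {"travel":[0.24,0.5,0],"turn":0,"jaw":-1}
    - {"travel":[0.3,0.62,0],"turn":0,"jaw":-1}
    - {"travel":[0.36,0.75,0],"turn":0,"jaw":-1}
    - {"travel":[0.42,0.87,0],"turn":0,"jaw":-1}
    - {"travel":[0.47,0.99,0],"turn":0,"jaw":-1}

```text
clock: 20.15
tool_pos: [0.4689, 0.163, 0.2149]
eef_rot: [[-0.98, 0.201, 0.0], [0.201, 0.98, -0.0], [-0.0, -0.0, -1.0]]
contact_force: [0.7, 0.1, 0.6]
finger_gap: 0.029
```

apply_moves:
  series:
    - {"travel":[0.06,0.12,0],"turn":0,"jaw":-1}
    - {"travel":[0.12,0.25,0],"turn":0,"jaw":-1}
    - {"travel":[0.18,0.37,0],"turn":0,"jaw":-1}
    - {"travel":[0.24,0.5,0],"turn":0,"jaw":-1}
    - {"travel":[0.3,0.62,0],"turn":0,"jaw":-1}
    - {"travel":[0.36,0.75,0],"turn":0,"jaw":-1}
    - {"travel":[0.42,0.87,0],"turn":0,"jaw":-1}
    - {"travel":[0.47,0.99,0],"turn":0,"jaw":-1}

```text
clock: 20.95
tool_pos: [0.448, 0.2481, 0.2149]
eef_rot: [[-0.98, 0.201, 0.0], [0.201, 0.98, -0.0], [-0.0, -0.0, -1.0]]
contact_force: [0.4, 1.0, 0.4]
finger_gap: 0.0295
```

```bash
python3 - <<'E'
from h import *
st();ctrl.get_image('wrist');find('wrist',['tray_floor','tray'])
goto([.439,.2825,.04])
E
```

```text
20.95 [0.448  0.2481 0.2149] 
 [[-0.98   0.201  0.   ]
 [ 0.201  0.98  -0.   ]
 [-0.    -0.    -1.   ]] [ 0.434  0.026  1.488 -0.     1.628 -0.935] [0.4 1.  0.4] 0.0295
wrist tray_floor [0.4416 0.2844 0.009 ] 0.75
wrist tray_floor [0.4497 0.2472 0.177 ] 0.37
wrist tray [ 0.4403  0.2861 -0.0012] 0.77
clock 21.1 pos [0.4481 0.2478 0.2148] yaw 168.46 travel [0.198 0.403 2.185] turn None
```

Descend to ~5 mm above the floor first.

apply_moves:
  series:
    - {"travel":[0.08,0.2,0],"turn":0,"jaw":-1}
    - {"travel":[0.19,0.41,0.1],"turn":0,"jaw":-1}
    - {"travel":[0.19,0.41,0.25],"turn":0,"jaw":-1}
    - {"travel":[0.19,0.41,0.4],"turn":0,"jaw":-1}
    - {"travel":[0.19,0.41,0.55],"turn":0,"jaw":-1}
    - {"travel":[0.19,0.41,0.7],"turn":0,"jaw":-1}
    - {"travel":[0.19,0.41,0.85],"turn":0,"jaw":-1}
    - {"travel":[0.19,0.41,1],"turn":0,"jaw":-1}

```text
clock: 21.9
tool_pos: [0.44, 0.2821, 0.1338]
eef_rot: [[-0.979, 0.201, -0.0], [0.201, 0.979, -0.0], [0.0, -0.0, -1.0]]
contact_force: [-0.3, -0.0, -0.1]
finger_gap: 0.0295
```

apply_moves:
  series:
    - {"travel":[0,0,0.15],"turn":0,"jaw":-1}
    - {"travel":[0,0,0.3],"turn":0,"jaw":-1}
    - {"travel":[0,0,0.45],"turn":0,"jaw":-1}
    - {"travel":[0,0,0.6],"turn":0,"jaw":-1}
    - {"travel":[0,0,0.75],"turn":0,"jaw":-1}
    - {"travel":[0,0,0.87],"turn":0,"jaw":-1}
    - {"travel":[0,0,0.96],"turn":0,"jaw":-1}
    - {"travel":[0,0,1],"turn":0,"jaw":-1}

```text
clock: 22.7
tool_pos: [0.4397, 0.2823, 0.054]
eef_rot: [[-0.98, 0.201, -0.001], [0.201, 0.98, -0.001], [0.001, -0.001, -1.0]]
contact_force: [-0.8, 0.1, 0.2]
finger_gap: 0.0293
```

apply_moves:
  series:
    - {"travel":[0,0,0.03],"turn":0,"jaw":-1}
    - {"travel":[0,0,0.06],"turn":0,"jaw":-1}
    - {"travel":[0,0,0.09],"turn":0,"jaw":-1}
    - {"travel":[0,0,0.12],"turn":0,"jaw":-1}
    - {"travel":[0,0,0.15],"turn":0,"jaw":-1}
    - {"travel":[0,0,0.16],"turn":0,"jaw":-1}
    - {"travel":[0,0,0.16],"turn":0,"jaw":-1}
    - {"travel":[0,0,0.16],"turn":0,"jaw":-1}

```text
clock: 23.5
tool_pos: [0.44, 0.2824, 0.0422]
eef_rot: [[-0.98, 0.201, 0.0], [0.201, 0.98, -0.0], [-0.0, 0.0, -1.0]]
contact_force: [-0.3, 0.9, -0.0]
finger_gap: 0.0293
```

```bash
python3 - <<'E'
from h import *
st();snap('side','d4')
cv2.imwrite('pics/d4c.png',cv2.resize(cv2.imread('pics/d4.png')[270:400,230:370],None,fx=4,fy=4,interpolation=cv2.INTER_CUBIC))
E
```

```text
23.5 [0.44   0.2824 0.0422] 
 [[-0.98   0.201  0.   ]
 [ 0.201  0.98  -0.   ]
 [-0.     0.    -1.   ]] [ 0.5    0.217  1.642 -0.     1.283 -0.868] [-0.3  0.9 -0. ] 0.0293
```

View pics/d4c.png

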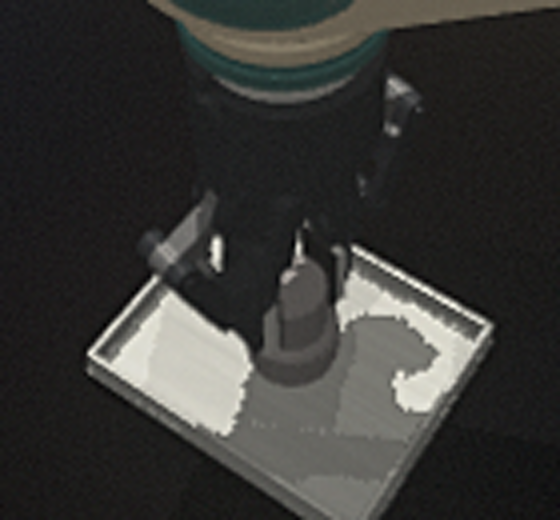

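apply_moves:
  series:
    - {"travel":[0,0,0.01],"turn":0,"jaw":-1}
    - {"travel":[0,0,0.015],"turn":0,"jaw":-1}
    - {"travel":[0,0,0.02],"turn":0,"jaw":-1}
    - {"travel":[0,0,0.025],"turn":0,"jaw":-1}
    - {"travel":[0,0,0.03],"turn":0,"jaw":-1}
    - {"travel":[0,0,0.03],"turn":0,"jaw":-1}
    - {"travel":[0,0,0.03],"turn":0,"jaw":-1}
    - {"travel":[0,0,0.03],"turn":0,"jaw":-1}

```text
clock: 24.35
tool_pos: [0.44, 0.2824, 0.04]
eef_rot: [[-0.98, 0.201, 0.0], [0.201, 0.98, -0.0], [-0.0, 0.0, -1.0]]
contact_force: [-1.9, -1.2, 5.8]
finger_gap: 0.0291
```

apply_moves:
  series:
    - {"travel":[0,0,0],"turn":0,"jaw":0.3}
    - {"travel":[0,0,0],"turn":0,"jaw":0.3}
    - {"travel":[0,0,0],"turn":0,"jaw":0.3}
    - {"travel":[0,0,0],"turn":0,"jaw":0.3}
    - {"travel":[0,0,-0.1],"turn":0,"jaw":0.3}
    - {"travel":[0,0,-0.3],"turn":0,"jaw":0.3}
    - {"travel":[0,0,-0.55],"turn":0,"jaw":0.3}
    - {"travel":[0,0,-0.8],"turn":0,"jaw":0.3}

```text
clock: 25.15
tool_pos: [0.4399, 0.2824, 0.1049]
eef_rot: [[-0.98, 0.201, 0.0], [0.201, 0.98, -0.0], [-0.0, 0.0, -1.0]]
contact_force: [-0.2, -0.2, -0.1]
finger_gap: 0.0555
```

apply_moves:
  series:
    - {"travel":[0,0,-0.2],"turn":0,"jaw":0.3}
    - {"travel":[0,0,-0.4],"turn":0,"jaw":0.3}
    - {"travel":[0,0,-0.6],"turn":0,"jaw":0.3}
    - {"travel":[0,0,-0.8],"turn":0,"jaw":0.3}
    - {"travel":[0,0,-1],"turn":0,"jaw":0.3}
    - {"travel":[0,0,-1],"turn":0,"jaw":0.3}
    - {"travel":[0,0,-1],"turn":0,"jaw":0.3}
    - {"travel":[0,0,-1],"turn":0,"jaw":0.3}

```text
clock: 25.95
tool_pos: [0.4395, 0.2822, 0.1826]
eef_rot: [[-0.98, 0.201, -0.001], [0.201, 0.98, -0.001], [0.001, -0.001, -1.0]]
contact_force: [-0.2, 0.3, 0.7]
finger_gap: 0.0555
```

```bash
python3 - <<'E'
from h import *
st();snap('side','d5');find('side',['tall_cap','neck_a','tray_floor'],n=4);ctrl.get_image('scene');find('scene',['tall_cap','neck_a','tray_floor','microplate','stop_bottle','vial'],n=4)
cv2.imwrite('pics/d5c.png',cv2.resize(cv2.imread('pics/d5.png')[160:400,190:450],None,fx=2.4,fy=2.4,interpolation=cv2.INTER_CUBIC))
E
```

```text
25.95 [0.4395 0.2822 0.1826] 
 [[-0.98   0.201 -0.001]
 [ 0.201  0.98  -0.001]
 [ 0.001 -0.001 -1.   ]] [ 0.5    0.074  1.503 -0.     1.566 -0.868] [-0.2  0.3  0.7] 0.0555
side tall_cap [0.4427 0.2842 0.0032] 0.97
side tall_cap [ 0.353  -0.0921  0.0038] 0.8
side tall_cap [ 0.8512 -0.0396 -0.0033] 0.6
side neck_a [ 0.5067 -0.008   0.119 ] 0.71
side tray_floor [0.4437 0.282  0.0013] 0.61
scene tall_cap [ 8.525e-01 -3.020e-02 -6.000e-04] 0.7
scene tall_cap [ 0.3533 -0.0842 -0.0023] 0.64
scene tall_cap [ 0.439   0.2879 -0.0036] 0.63
scene tall_cap [ 7.349e-01 -2.607e-01 -1.000e-04] 0.6
scene neck_a [ 0.5123 -0.0045  0.1158] 0.82
scene neck_a [ 0.7006 -0.0478  0.1192] 0.65
scene tray_floor [ 0.4386  0.2811 -0.0026] 0.83
scene tray_floor [ 0.4395  0.2886 -0.0034] 0.48
scene microplate [ 4.783e-01 -3.249e-01  1.000e-04] 0.58
scene stop_bottle [ 6.240e-01 -3.283e-01  5.000e-04] 0.86
scene vial [ 0.6414  0.308  -0.0035] 0.63
```

All readings agree, so I'm handing in.

```bash
python3 -c "
from h import *
print(ctrl.job_done())"
```

```text
the job is handed in; nothing more can be done
None
```

The job is done and handed in after about 26 s of robot time, out of the 67 s allowed.

- **Carousel:** I turned it about 106° clockwise by the knob, which brought the tall-cap bottle to the pointer. I measured the pointer at about 167.3° from the carousel's axis and the gripped knob ended within about half a degree of that.
- **Cap:** I unscrewed it 91° anticlockwise and lifted it straight off. I lowered it into the tray until it touched the floor at about 6 N, then released it and raised the arm clear.

**Last checks:**
- The detectors put the cap's lower edge at (0.443, 0.284, 0.003), on the tray floor near its centre.
- The bottle mouth reads (0.507 to 0.512, −0.005 to −0.008), against a service point of about (0.511, −0.007).
- The microplate, amber bottle and vial read within about 4 mm of where they started, which is the detectors' accuracy.

I could not view a final picture because I had reached the 12-picture limit. The end state, including the cap standing upright after release, therefore rests on the detectors and the force reading. The last picture I saw showed the cap upright in the gripper, just above the tray floor.

Two move calls early on were refused because I left out the turn and jaw values. They moved nothing, and I sent them again.

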